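# Refit the restraint bar of a reagent rack

## Robot

A 6-joint arm with a two-finger parallel gripper is mounted at the origin on the work surface. World frame = base frame: x ahead of the robot, y to its left, z up, the work surface at z = 0. Lengths are in m, angles in rad, forces in N, time in s.
With the tool pointing down it reaches from about 0.35 to 0.775 m from the base axis. Payload 7.3 kg.
Tool frame: the origin (TCP) lies midway between the tips of the shut fingers; the grasp point (between the pads) lies 19 mm behind it; z points along the fingers, y is the line along which they close (so a half turn about z gives the same grasp; the last joint's range is limited). The gripper opens to 92 mm and grips with 3 to 60 N. Pads are 19 mm wide; open, the fingers measure 130 mm over their backs; the gripper's body (75 mm by 190 mm) begins 47 mm behind the grasp point.
Start: joints at [1.005, 0.342, 1.524, -0, 1.275, -0.146], TCP at [0.214, 0.479, 0.2] pointing down, gripper open.
Joint ranges: [-2.53, 2.53], [-0.77, 2.02], [0.04, 2.7], [-1, 4.14], [0.28, 2.66], [-3.11, 3.11]. Speed limits (rad/s): [2.57, 2.57, 3.14, 3.14, 3.14, 3.14].

## Interface

Orientations are given as [roll, pitch, yaw] about the fixed x, y, z axes, in that order (R = Rz(yaw) Ry(pitch) Rx(roll)).
In Python, from cell import monitor, vision, workorder gives the robot as it stands.
- The arm moves only by the tool move_arm, never from a script. Its argument "rows" is a list of rows, each a list of 5 numbers: the shift along the world's x, y, z in mm, then the turn about the world's z in rad, then the closure, from -1 (fully open) to 1 (shut). A call has 1 to 12 rows; each row shifts and turns the commanded pose from where the row before left it; what a row does not reach is not made up. A row lasts 1/10 s, in which the tool goes at most 50 mm and 8.59 degrees, less where a joint would pass 70% of its speed; a pose out of reach is approached as far as the arm can. A call is refused whole if a number of a shift passes 50 or a number of a turn 0.15, either way. A call with a gripper value outside its range is refused whole. The fingers move at their own pace and stop on an object; "newtons" is the grip in N (left out, the last holds). Time passes only in rows, so rows that do not move let the fingers close. It gives the time, the measured TCP pose, the force, the opening and the grip force at its end, in the units of the state.
- monitor.observe(): the state, without advancing time (a new reading comes with each control period).
- vision.read_camera(name): name is "side" or "top" or "wrist"; returns the picture (420x560x3 uint8, red, green, blue); there is no depth.
- vision.get_calibration(name): a dict with "K" (3x3 intrinsics, pixels), "T" (4x4, takes a point from camera to world coordinates); the wrist camera has in their place "mount" (4x4, takes a point from camera to tool coordinates, whose origin is the TCP and whose axes are the flange's). Camera axes: x right, y up, looking along -z (the intrinsics and any distortion apply to the point x, -y, -z); pixel columns grow to the right and rows downward; lengths in m; the calibration is good to about 2 mm. A picture is of the moment at which its call begins: read the wrist's pose just before it. get_calibration takes no time and is no camera call.
- workorder.hand_in(): hands the job in; it is judged then, once.
The state is a dict: "time": time; "qpos": joint angles; "qvel": joint speeds; "joint_efforts": joint torques, N m; "tool_pos": TCP position; "tool_rot": TCP orientation; "contact_force": force on the tool from outside, world axes, zero at the start; "torque": the same for the moment, N m; "opening": finger opening in m; "grip_force": force on a finger pad.
Only numpy, scipy, OpenCV 4.12 (cv2) and the standard library are available. Lean on these libraries where they do the work, as an engineer would, in place of code of your own. Each camera call takes 0.05 s, during which the arm holds its last target. There are 200 camera calls.

## Task

Put the restraint bar back on the reagent bottle rack: from the bottle side, feed its curved hook through the upright oval eye at the rack's left end, swing the bar round in front of the bottles and lay its free end down in the open saddle at the right end. The eye and the saddle are set by hand, so feel your way: do not force them with the bar, leave the bottles where they are, and let go of the bar once it lies fully home.

Things in the scene. Friction and masses are not known exactly. Their poses are not given: they have to be found in the camera images.
- rack: Fixed reagent rack, white and grey, base 170 x 280 mm, end plates 130 mm high, open front to the robot. Origin: centre of its underside; x from the front to the closed back, y to its left end, z up. Home, the bar lies along y before the bottles, its rod's axis at x -45, z 105 mm, its axes near parallel to the rack's. While swinging with the hook in the eye, keep the rod's axis at z 115 to 118 mm.
- eye_mount (a point): Where the eye bolt is screwed through the left end plate's inner face (rack x -70, y 136, z 113 mm). From here it reaches in -y: an upright oval eye of 8 mm round steel, seen through along x, inside 10 mm wide (y) and 24 mm high (rack z 101 to 125). Its middle is nominally at rack y 107 mm but, set by hand, may be up to 8 mm nearer or farther: see or feel it. A shoulder 18 mm across sits behind it. It does not give.
- saddle_mount (a point): Nominal middle of the saddle's floor where it meets the right end plate's inner face (rack x -45, y -136, z 101 mm). The open-topped saddle reaches from here to y -99 mm, 11.5 mm wide (x) between a low front lip (4 mm thick, top z 108 mm) and a tall rear lip (top z 122 mm), a stop for the swung bar. Clamped by hand in a slot, it may stand up to 7 mm forward or back; it does not give.
- rest (a point): Top of the flat steel rest behind the eye (rack x -45, y 80, z 101 mm; it spans x -53 to -37, y 66 to 136), on which the rod lies beside the hook when home.
- grip (a point): Centre of the black grip tab of the loose restraint bar (0.16 kg): tab 10 mm thick (x), 60 long (y), 20 high, standing on an 8 mm steel rod, undersides level; the rod's axis is 6 mm below this point. Bar's axes: y along the rod to the hook, z up. The rod is straight from y -125 (free end) to +75 mm, then bends to x -25 in a hook (see hook_out). At the start it lies flat on the bench, tab up.
- bar: The same bar; origin on its underside, 10 mm below the grip point, same axes. To enter the eye it is turned about 90 degrees clockwise (from above) from its home direction, free end towards the robot; the tip comes through from the bottle side towards rack -x as the bar is turned back about the hook arc's centre.
- hook_out (a point): Outermost point of the hook, on the rod's axis (bar x -25, y 100 mm, 6 mm below the grip point). The hook is an arc of 25 mm radius about bar x -25, y 75 mm: it starts at x 0, y 75, passes this point and ends after 150 degrees at x -46.7, y 87.5 mm, plus a round tip of 4 mm. Home, this point is in the middle of the eye, 105 mm above the bench, the rod on the eye's lower edge.
- free_end (a point): Centre of the rod's plain free end, on its axis (bar x 0, y -125 mm, 6 mm below the grip point). Lies in the saddle when the bar is home.
- mid_a (a point): Amber reagent bottle with black cap, 52 mm thick, 112 mm high, loose in the rack, its wall about 35 mm behind the seated bar; the point is on its axis 50 mm above its foot.
- mid_b (a point): Amber reagent bottle with white cap, 48 mm thick, 100 mm high; likewise.
- mid_c (a point): White reagent bottle, 52 mm thick, 106 mm high; likewise.
There are look-alikes about, which are no part of the job. What is shaped like the part that bears mid_a but green is not meant.

How it is judged:
At the end, for the whole second after the job is handed in: The bar lies home and at rest: the hook's outermost point in the eye (rack x -70 +-8, y 98.2 to 117.5, z 105 +-4 mm), the free end down in the saddle (rack x -45 +-10, z 105 +-4 mm), the bottles upright (x of hook_out in the frame of rack between -0.078 and -0.062 m and y of hook_out in the frame of rack between 0.0982 and 0.1175 m and z of hook_out in the frame of rack between 0.101 and 0.109 m and x of free_end in the frame of rack between -0.055 and -0.035 m and z of free_end in the frame of rack between 0.101 and 0.109 m and linear speed of bar below 0.02 m/s and angle between each of mid_a, mid_b, mid_c's own z axis and vertical below 0.15 rad); the robot touches nothing.
It fails at once if the bar is forced against the rack, its eye or its saddle (more than 10 N between them) (contact force between bar and rack above 10 N).
It fails at once if a bottle is shifted by more than 15 mm or tipped (distance of any of mid_a, mid_b, mid_c from where it was at the start of the episode above 0.015 m).
It also fails if it takes over 64 s, if anything falls off the work surface, if the arm or the gripper's body presses on something with over 40 N, if the wrist force passes 120 N, or if a joint passes its speed limit or range.

## Working session

There is one attempt and no reset: what is moved stays moved. The work goes in short steps, Python scripts to look and compute and a tool call to move; the robot and the scene stay as the last step left them, time stands still between calls to the robot, and variables do not carry over. Pictures are saved under pics/ and viewed, at most 10 in all, crops included, and the job is handed in when it is done.

Besides the shell and the picture viewer there is one more tool, called after "Emit:" as name([rows], argument=value, ...), one row to a line, values as JSON. move_arm: Moves the arm, as the interface text tells. Its arguments: {"type":"object","properties":{"rows":{"type":"array","items":{"type":"array","items":{"type":"number"}}},"newtons":{"type":"number"}},"required":["rows"]}

```bash
mkdir -p pics; ls
cat > h.py <<'E'
import numpy as np, cv2, sys
from cell import monitor, vision, workorder
def save(name,fn):
    im=vision.read_camera(name); cv2.imwrite('pics/'+fn,im[:,:,::-1]); return im
E
python3 - <<'E'
from h import *
np.set_printoptions(precision=4,suppress=True)
s=monitor.observe(); print(s)
for n in ('side','top','wrist'):
    save(n,n+'0.png'); c=vision.get_calibration(n); print(n,c)
E
```

```text
pics
{'time': 0.0, 'qpos': array([ 1.005 ,  0.3427,  1.525 ,  0.    ,  1.2754, -0.146 ]), 'qvel': array([ 0.0017,  0.0008, -0.0006, -0.0015, -0.0003, -0.0001]), 'joint_efforts': array([ -0.0014, -43.1255, -24.4217,   0.0716,   0.0561,  -0.0001]), 'tool_pos': array([0.2137, 0.479 , 0.1989]), 'tool_rot': array([-3.1401, -0.0002,  2.7217]), 'contact_force': array([ 0.1215, -0.3249,  0.052 ]), 'torque': array([ 0.0207, -0.0128, -0.0526]), 'grip_force': 0.0, 'opening': 0.09178988875535772}
side {'K': array([[513.079 ,   0.    , 282.1371],
       [  0.    , 513.079 , 204.0235],
       [  0.    ,   0.    ,   1.    ]]), 'T': array([[-0.9642,  0.1983, -0.1761,  0.3688],
       [-0.2645, -0.6699,  0.6938,  0.698 ],
       [ 0.0197,  0.7155,  0.6983,  0.8239],
       [ 0.    ,  0.    ,  0.    ,  1.    ]])}
top {'K': array([[471.0584,   0.    , 275.4081],
       [  0.    , 471.0584, 204.0364],
       [  0.    ,   0.    ,   1.    ]]), 'T': array([[-0.0686,  0.9729, -0.2208,  0.3515],
       [-0.9976, -0.0661,  0.0187, -0.0239],
       [ 0.0036,  0.2216,  0.9751,  1.0787],
       [ 0.    ,  0.    ,  0.    ,  1.    ]])}
wrist {'K': array([[368.4689,   0.    , 283.875 ],
       [  0.    , 368.4689, 206.0415],
       [  0.    ,   0.    ,   1.    ]]), 'mount': array([[-0.0002,  0.9644,  0.2646,  0.0709],
       [ 1.    ,  0.0002,  0.    , -0.0004],
       [-0.    ,  0.2646, -0.9644, -0.1846],
       [ 0.    ,  0.    ,  0.    ,  1.    ]])}
```

View pics/top0.png

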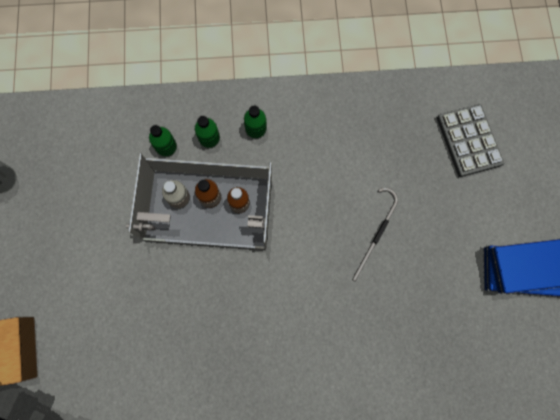

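View pics/side0.png

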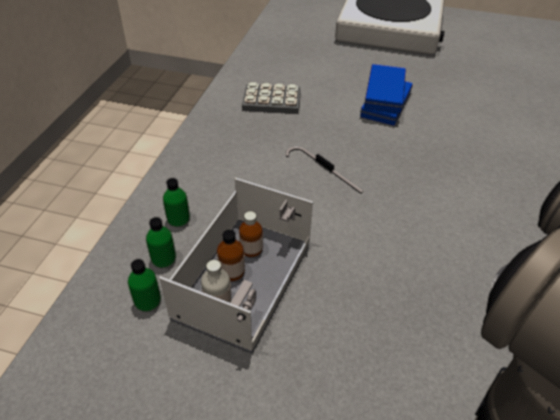

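The top view shows the rack around (203,205), its left end on the image's left, with the eye near (150,227) and the saddle near (255,222). The bar runs from its free end at (355,278) past the tab at (380,232) to the hook at (390,190). Next I'll enlarge the crops.

```bash
cat >> h.py <<'E'
def cal(n):
    c=vision.get_calibration(n); return c['K'],c['T']
def ray(n,u,v):
    K,T=cal(n); d=np.array([(u-K[0,2])/K[0,0],-(v-K[1,2])/K[1,1],-1]); return T[:3,3],T[:3,:3]@d
def onz(n,u,v,z):
    o,d=ray(n,u,v); return o+d*(z-o[2])/d[2]
def proj(n,p):
    K,T=cal(n); q=T[:3,:3].T@(np.asarray(p)-T[:3,3]); return np.array([K[0,2]+K[0,0]*q[0]/-q[2],K[1,2]-K[1,1]*q[1]/-q[2]])
E
python3 - <<'E'
from h import *
np.set_printoptions(precision=4,suppress=True)
im=cv2.imread('pics/top0.png')
a=cv2.resize(im[150:255,125:280],None,fx=5,fy=5,interpolation=cv2.INTER_CUBIC); cv2.imwrite('pics/c1.png',a)
b=cv2.imread('pics/side0.png')
a=cv2.resize(b[170:350,155:325],None,fx=3.3,fy=3.3,interpolation=cv2.INTER_CUBIC); cv2.imwrite('pics/c2.png',a)
# bar in top: dark tab and rod
roi=im[180:285,345:402]
g=cv2.cvtColor(roi,cv2.COLOR_BGR2GRAY); bl=cv2.medianBlur(g,21).astype(int)
dk=(g<45); ys,xs=np.nonzero(dk); print('tab',xs.mean()+345,ys.mean()+180,len(xs))
lt=(g.astype(int)-bl>25).astype(np.uint8)
for y in range(180,285,3):
    x=np.nonzero(lt[y-180])[0]+345
    print(y,x, end=';')
ys,xs=np.nonzero(dk)
vx=cv2.fitLine(np.c_[xs,ys].astype(np.float32),2,0,.01,.01); print(vx.ravel()+[0,0,345,180])
E
```

```text
tab 379.4 231.0842105263158 95
180 [];183 [];186 [];189 [];192 [];195 [];198 [396];201 [];204 [];207 [];210 [];213 [];216 [];219 [];222 [];225 [];228 [];231 [];234 [];237 [];240 [];243 [];246 [];249 [];252 [];255 [];258 [];261 [364];264 [];267 [];270 [359];273 [];276 [];279 [];282 [];[  0.4851  -0.8744 379.4    231.0842]
```

View pics/c1.png

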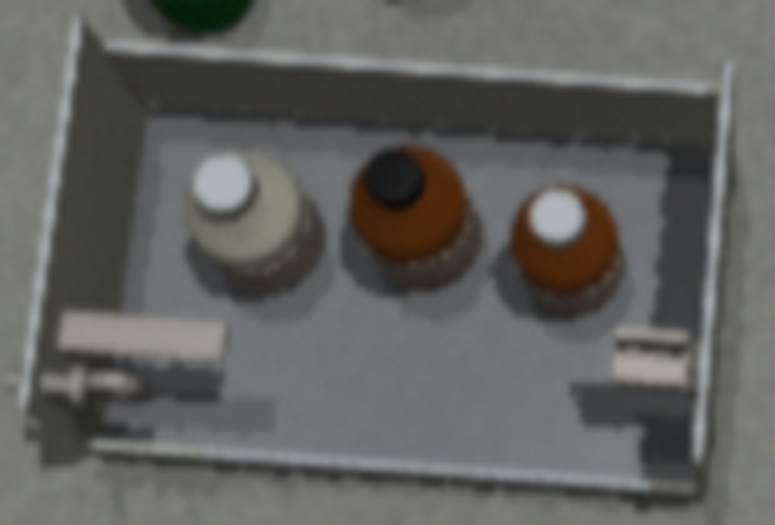

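View pics/c2.png

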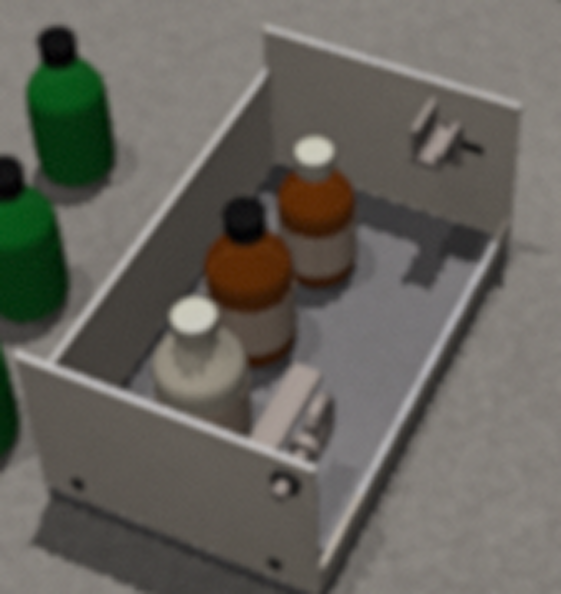

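The top crop shows the plate tops: left from (78,22) to (28,408), right from (728,65) to (700,465). The eye's tip is at about (146,383), the saddle's rear lip top runs (615,335)-(690,342), and the front lip is near (615,375)-(688,380). The side crop shows the eye bolt and saddle clearly on the open front side.

Run:
```python
from h import *
np.set_printoptions(precision=4,suppress=True)
c=lambda U,V:(125+(U+.5)/5-.5,150+(V+.5)/5-.5)
C=[onz('top',*c(*p),.13) for p in [(78,22),(28,408),(728,65),(700,465)]]
print(np.array(C)); lb,lf,rb,rf=C
print('len',[np.linalg.norm(a-b) for a,b in((lb,lf),(rb,rf),(lb,rb),(lf,rf))])
yv=(lb-rb); print('yaw from back edge',np.arctan2(-yv[0],yv[1]), 'left plate',np.arctan2(*(lb-lf)[1::-1]),'right',np.arctan2(*(rb-rf)[1::-1]))
ctr=np.mean(C,0); 
ang=np.arctan2(-yv[0],yv[1])
def rk(p):
    d=(p-ctr)[:2]; ca,sa=np.cos(ang),np.sin(ang); return np.array([ca*d[0]+sa*d[1],-sa*d[0]+ca*d[1]])*1000
print('ctr',ctr)
for nm,p,z in [('eye tip',(146,383),.113),('shoulder',(75,382),.113),('rearlip back',(617,328),.122),('rearlip front?',(617,343),.122),('frontlip fr',(617,383),.108),('rest far',(225,340),.101),('restback',(225,322),.101)]:
    print(nm,rk(onz('top',*c(*p),z)))
im=cv2.imread('pics/top0.png')
roi=im[180:285,345:402]; cv2.imwrite('pics/c3.png',cv2.resize(roi,None,fx=5,fy=5,interpolation=cv2.INTER_CUBIC))
print('tab',onz('top',379.4,231.1,.018))
# reprojection into side for check
d=lambda U,V:(155+(U+.5)/3.3-.5,170+(V+.5)/3.3-.5)
for U,V in [(20,355),(320,465),(265,28),(520,105)]: print('side',onz('side',*d(U,V),.13))
```

```text
[[ 0.6939  0.2356  0.13  ]
 [ 0.5297  0.2568  0.13  ]
 [ 0.6563 -0.0373  0.13  ]
 [ 0.4878 -0.0148  0.13  ]]
len [np.float64(0.16549686974881853), np.float64(0.17007974826155078), np.float64(0.2754957735383101), np.float64(0.2747531813535812)]
yaw from back edge -0.13661561169924796 left plate -0.12819922610963927 right -0.1330174474124813
ctr [0.5919 0.1101 0.13  ]
eye tip [-65.3195  94.8319]
shoulder [-66.921  124.2956]
rearlip back [-30.4306 -99.1604]
rearlip front? [-36.7387 -99.6714]
frontlip fr [ -51.0355 -100.0836]
rest far [-42.7905  67.0971]
restback [-35.0723  68.0093]
tab [ 0.5124 -0.2766  0.018 ]
side [0.6929 0.2363 0.13  ]
side [0.5261 0.257  0.13  ]
side [ 0.6559 -0.0369  0.13  ]
side [ 0.4894 -0.015   0.13  ]
```

View pics/c3.png

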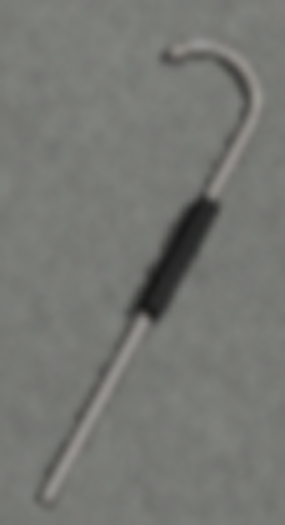

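The bar crop shows the free end at (46,496), tab ends at (207,203) and (146,315), the rod near the hook at (245,130), and the tip at (168,55).

Run:
```python
from h import *
np.set_printoptions(precision=4,suppress=True)
c=lambda U,V:(345+(U+.5)/5-.5,180+(V+.5)/5-.5)
f=onz('top',*c(46,497),.004); r=onz('top',*c(246,132),.004); t=onz('top',*c(168,54),.004)
d=(r-f)[:2]; th=np.arctan2(-d[0],d[1]); u=d/np.linalg.norm(d)
print(f,r,t,'len',np.linalg.norm(d),'theta',th,'tool yaw',th+np.pi/2)
print('grip from free end',f[:2]+u*.125,'tab',onz('top',379.4,231.1,.018))
# tip in bar frame
g=f[:2]+u*.125; x=np.array([u[1],-u[0]]); v=t[:2]-g; print('tip',v@x,v@u)
```

```text
[ 0.4095 -0.2093  0.004 ] [ 0.5713 -0.3206  0.004 ] [ 0.6113 -0.2885  0.004 ] len 0.196347191267421 theta -2.1730836555129445 tool yaw -0.6022873287180479
grip from free end [ 0.5125 -0.2802] tab [ 0.5124 -0.2766  0.018 ]
tip -0.049025374784533005 0.08610392993162759
```

Emit:
move_arm([
  [10,-40,0,-0.14,-1],
  [12,-40,0,-0.14,-1],
  [12,-40,0,-0.14,-1],
  [12,-40,0,-0.14,-1],
  [14,-40,0,-0.14,-1],
  [14,-40,0,-0.14,-1],
  [14,-40,0,-0.14,-1],
  [14,-40,0,-0.14,-1],
  [14,-40,0,-0.14,-1],
  [14,-40,0,-0.14,-1],
  [14,-35,0,-0.14,-1],
  [14,-35,0,-0.14,-1],
])

```text
time: 1.35
tool_pos: [0.3721, 0.0077, 0.1997]
tool_rot: [3.141, -0.0, 1.035]
contact_force: [1.0, 0.2, -0.7]
opening: 0.0916
grip_force: 0.0
```

Emit:
move_arm([
  [12,-26,0,-0.149,-1],
  [12,-26,0,-0.149,-1],
  [12,-26,0,-0.149,-1],
  [12,-26,0,-0.149,-1],
  [12,-26,0,-0.149,-1],
  [12,-26,0,-0.149,-1],
  [12,-26,0,-0.149,-1],
  [12,-26,0,-0.149,-1],
  [12,-26,0,-0.149,-1],
  [16,-26,0,-0.149,-1],
  [16,-26,0,-0.149,-1],
  [0,0,0,0,-1],
])

```text
time: 2.55
tool_pos: [0.5128, -0.2794, 0.1985]
tool_rot: [3.141, -0.0, -0.603]
contact_force: [0.1, 0.7, -0.3]
opening: 0.092
grip_force: 0.0
```

```bash
cat >> h.py <<'E'
from scipy.spatial.transform import Rotation as Ro
def wcam(s):
    c=vision.get_calibration('wrist'); T=np.eye(4); T[:3,:3]=Ro.from_euler('xyz',s['tool_rot']).as_matrix(); T[:3,3]=s['tool_pos']
    return c['K'],T@c['mount']
def wonz(s,u,v,z):
    K,T=wcam(s); d=T[:3,:3]@np.array([(u-K[0,2])/K[0,0],-(v-K[1,2])/K[1,1],-1]); o=T[:3,3]; return o+d*(z-o[2])/d[2]
def wproj(s,p):
    K,T=wcam(s); q=T[:3,:3].T@(np.asarray(p)-T[:3,3]); return np.array([K[0,2]-K[0,0]*q[0]/q[2],K[1,2]+K[1,1]*q[1]/q[2]])
E
python3 - <<'E'
from h import *
np.set_printoptions(precision=4,suppress=True)
s=monitor.observe(); print(s['tool_pos'],s['tool_rot'])
im=save('wrist','w1.png'); g=im.max(2)
dk=(g<40).astype(np.uint8)
n,l,st,ce=cv2.connectedComponentsWithStats(dk)
for i in range(1,n):
    if st[i,4]>200:
        p=np.argwhere(l==i)[:,::-1].astype(np.float32); print(st[i],ce[i],cv2.minAreaRect(p))
        r=cv2.minAreaRect(p); b=cv2.boxPoints(r); w=np.array([wonz(s,*q,.020) for q in b]); print(w, w.mean(0))
E
```

```text
[ 0.5128 -0.2794  0.1985] [ 3.1409 -0.0001 -0.6026]
[150 245  38  38 715] [172.6434 267.9776] ((168.01095581054688, 263.4051208496094), (36.202999114990234, 37.013511657714844), 88.45184326171875)
[[ 0.5344 -0.1227  0.02  ]
 [ 0.5132 -0.1554  0.02  ]
 [ 0.4799 -0.1303  0.02  ]
 [ 0.5017 -0.0966  0.02  ]] [ 0.5073 -0.1262  0.02  ]
[    0   247   560   153 29973] [218.9178 357.0799] ((279.5, 323.0), (152.0, 559.0), 90.0)
[[ 0.6223  0.0074  0.02  ]
 [ 0.2886 -0.4773  0.02  ]
 [ 0.1081 -0.3988  0.02  ]
 [ 0.4853  0.1488  0.02  ]] [ 0.3761 -0.18    0.02  ]
[381 246  85  40 837] [401.5484 270.1243] ((423.74932861328125, 265.76531982421875), (83.91068267822266, 36.37666320800781), 2.642545223236084)
[[ 0.36   -0.3023  0.02  ]
 [ 0.3952 -0.3251  0.02  ]
 [ 0.3413 -0.3958  0.02  ]
 [ 0.3045 -0.3748  0.02  ]] [ 0.3503 -0.3495  0.02  ]
[ 458  248  102  101 5100] [511.6214 292.1506] ((508.5, 298.0), (100.0, 101.0), 90.0)
[[ 0.3479 -0.3892  0.02  ]
 [ 0.2876 -0.4768  0.02  ]
 [ 0.1737 -0.4273  0.02  ]
 [ 0.239  -0.3325  0.02  ]] [ 0.262  -0.4065  0.02  ]
[143 312  24  31 439] [152.6879 324.3986] ((155.8780517578125, 325.9024353027344), (30.258241653442383, 22.748897552490234), 83.6598129272461)
[[ 0.478  -0.0665  0.02  ]
 [ 0.4662 -0.0891  0.02  ]
 [ 0.4344 -0.0679  0.02  ]
 [ 0.4464 -0.0447  0.02  ]] [ 0.4563 -0.0671  0.02  ]
[402 315  23  28 406] [415.0542 325.3571] ((413.0, 328.5), (27.0, 22.0), 90.0)
[[ 0.3121 -0.301   0.02  ]
 [ 0.2983 -0.3211  0.02  ]
 [ 0.2679 -0.3044  0.02  ]
 [ 0.2821 -0.2838  0.02  ]] [ 0.2901 -0.3026  0.02  ]
[ 397  401  163   19 1790] [469.5508 411.943 ] ((478.0, 410.0), (18.0, 162.0), 90.0)
[[ 0.215  -0.2386  0.02  ]
 [ 0.1054 -0.3976  0.02  ]
 [ 0.0808 -0.3869  0.02  ]
 [ 0.1921 -0.2254  0.02  ]] [ 0.1483 -0.3121  0.02  ]
```

View pics/w1.png

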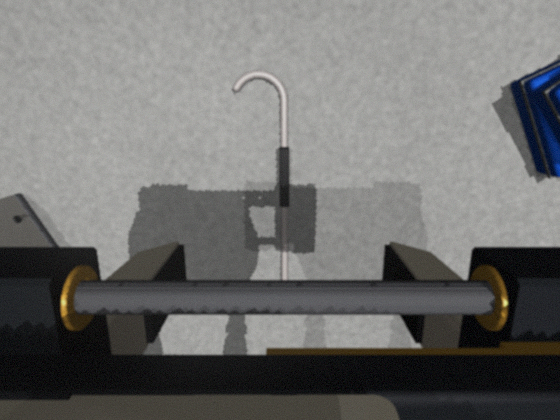

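The wrist view shows the tab at column 284, rows 148-206, with the rod vertical at column 284. The bar is therefore aligned with the tool.

Run:
```python
from h import *
np.set_printoptions(precision=4,suppress=True)
s=monitor.observe()
for u,v,z in [(284,148,.02),(284,206,.02),(284,177,.02),(284.5,275,.004),(286.5,110,.004)]: print(wonz(s,u,v,z))
```

```text
[ 0.5372 -0.2953  0.02  ]
[ 0.4885 -0.2621  0.02  ]
[ 0.5133 -0.2791  0.02  ]
[ 0.4182 -0.2149  0.004 ]
[ 0.5654 -0.3175  0.004 ]
```

Emit:
move_arm([
  [0,0,-40,-0.005,-1],
  [0,0,-40,0,-1],
  [0,0,-40,0,0],
  [0,0,-30,0,0.3],
  [0,0,-25,0,0.3],
  [0,0,-15,0,0.3],
  [0,0,-4,0,0.3],
  [0,0,0,0,0.5],
  [0,0,0,0,1],
  [0,0,0,0,1],
  [0,0,0,0,1],
  [0,0,0,0,1],
], newtons=30)

```text
time: 3.8
tool_pos: [0.5122, -0.2767, 0.0062]
tool_rot: [3.141, -0.001, -0.602]
contact_force: [0.2, 0.0, 0.3]
opening: 0.0162
grip_force: 0.0
```

Emit:
move_arm([
  [0,0,-2,0,1],
  [0,0,0,0,1],
  [0,0,0,0,1],
  [0,0,0,0,1],
  [0,0,0,0,1],
])

```text
time: 4.3
tool_pos: [0.512, -0.2766, 0.0036]
tool_rot: [3.141, -0.0, -0.602]
contact_force: [0.0, -0.4, -0.1]
opening: 0.0002
grip_force: 0.0
```

Closed on nothing, so I'll look.

Run:
```python
from h import *
s=monitor.observe(); print(s['tool_pos'],s['qpos'],s['opening'])
a=save('wrist','w2.png'); b=save('top','t2.png')[150:320,300:480]; b=cv2.resize(b,(430,406))[:,:,::-1]
c=np.vstack([b,np.zeros((14,430,3),np.uint8)]) 
cv2.imwrite('pics/w2t.png',cv2.resize(np.hstack([a[:,:,::-1],c]),None,fx=.8,fy=.8))
```

```text
[ 0.51197485 -0.27656949  0.0036166 ] [-6.26902747e-01  6.59587123e-01  1.58849653e+00 -1.29366613e-04
  8.93504406e-01  1.54615355e+00] 0.0001937228068148864
```

View pics/w2t.png

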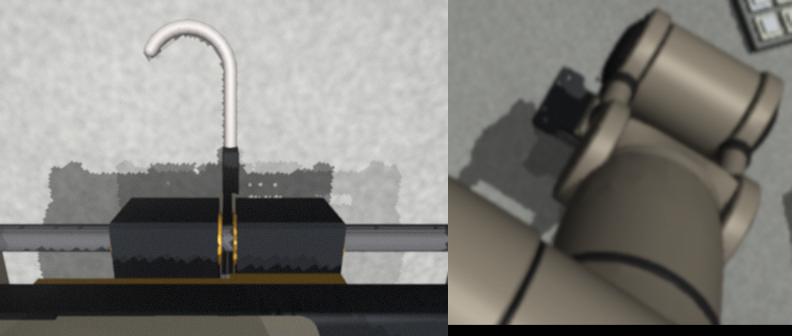

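Run:
```python
from h import *
np.set_printoptions(precision=1,suppress=True)
s=monitor.observe(); t=s['tool_pos']
print('tcp',wproj(s,t),'graspz+19',wproj(s,t+[0,0,.019]))
a=np.array([np.cos(-.605),np.sin(-.605),0])
for o in(-.03,0,.03): print(o,wproj(s,np.array([.5127,-.2790,.02])+a*o),wproj(s,[*t[:2],.02]+a*o))
im=cv2.imread('pics/w2.png')[140:360,200:380]; cv2.imwrite('pics/w2c.png',cv2.resize(im,None,fx=2.7,fy=2.7,interpolation=cv2.INTER_CUBIC))
```

```text
tcp [283.1 243.1] graspz+19 [283.1 257.2]
-0.03 [286.1 306.2] [282.9 309.6]
0 [286.3 251.3] [283.1 255.1]
0.03 [286.6 191.5] [283.2 195.7]
```

View pics/w2c.png

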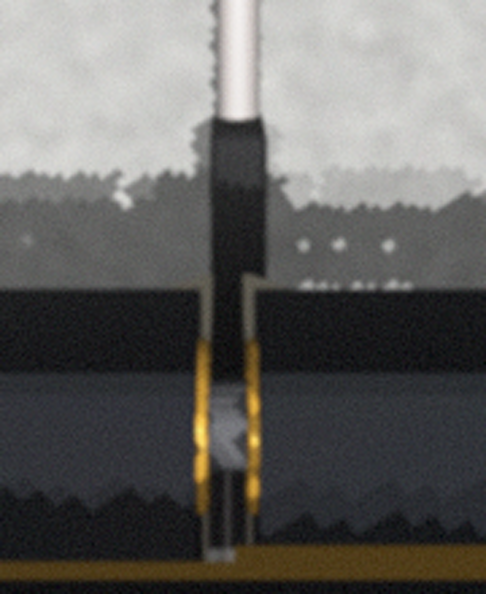

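The tab is at columns 278-298, rows 185 and on, and the finger gap is at columns 278-291. The fingers seem to have closed above the tab, so I'll reopen and feel for the bench.

Emit:
move_arm([
  [0,0,0,0,0.2],
  [0,0,0,0,0.2],
  [0,0,0,0,0.2],
  [0,0,0,0,0.2],
  [1,-2,0,0,0.2],
  [0,0,-1,0,0.2],
  [0,0,-1,0,0.2],
  [0,0,-1,0,0.2],
  [0,0,0,0,0.2],
])

```text
time: 5.3
tool_pos: [0.5128, -0.2784, 0.0004]
tool_rot: [3.142, 0.0, -0.602]
contact_force: [-0.7, 0.3, 0.4]
opening: 0.037
grip_force: 0.0
```

Run:
```python
from h import *
s=monitor.observe(); print(s)
im=save('wrist','w3.png')[100:400,80:500]; cv2.imwrite('pics/w3c.png',cv2.resize(im[:,:,::-1],None,fx=1.9,fy=1.9))
```

```text
{'time': 5.3, 'qpos': array([-6.28665487e-01,  6.66664338e-01,  1.58512921e+00, -1.28392217e-04,
        8.90231395e-01,  1.54438255e+00]), 'qvel': array([ 0.00079809, -0.00207606, -0.00140941, -0.00076665,  0.00245172,
       -0.00049843]), 'joint_efforts': array([-1.96738355e-02, -5.31138718e+01, -1.87265593e+01,  2.94074952e-02,
       -1.07628352e-01,  1.44879409e-04]), 'tool_pos': array([ 5.12824232e-01, -2.78443709e-01,  4.23878607e-04]), 'tool_rot': array([ 3.14150435e+00,  4.34777976e-04, -6.02170916e-01]), 'contact_force': array([-0.65037146,  0.32176602,  0.41351782]), 'torque': array([-0.00983003,  0.19509686,  0.04025711]), 'grip_force': 0.0, 'opening': 0.03699132911690632}
```

View pics/w3c.png

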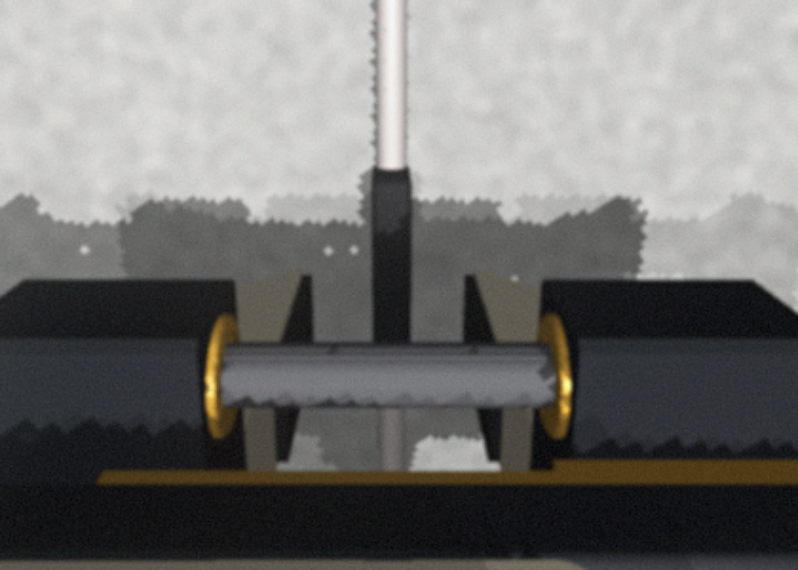

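The tab is clearly between the fingers, but finger scale and row suggest the tips are above it. I'll feel downward in small steps.

Emit:
move_arm([
  [0,0,-1,0,0.2],
  [0,0,-1,0,0.2],
  [0,0,-1,0,0.2],
  [0,0,0,0,0.2],
])

```text
time: 5.75
tool_pos: [0.5128, -0.2785, -0.0025]
tool_rot: [3.142, 0.0, -0.602]
contact_force: [-0.2, 0.4, 0.0]
opening: 0.0367
grip_force: 0.0
```

Emit:
move_arm([
  [0,0,-2,0,0.2],
  [0,0,-2,0,0.2],
  [0,0,-1,0,0.2],
  [0,0,-1,0,0.2],
  [0,0,0,0,0.2],
])

```text
time: 6.25
tool_pos: [0.5129, -0.2785, -0.0085]
tool_rot: [3.142, 0.0, -0.602]
contact_force: [0.0, 0.6, -1.1]
opening: 0.0366
grip_force: 0.0
```

Emit:
move_arm([
  [0,0,-1,0,0.2],
  [0,0,-1,0,0.2],
  [0,0,-1,0,0.2],
  [0,0,0,0,0.2],
])

```text
time: 6.65
tool_pos: [0.5129, -0.2785, -0.0115]
tool_rot: [3.142, 0.0, -0.602]
contact_force: [0.6, 0.8, 0.6]
opening: 0.0373
grip_force: 0.0
```

Emit:
move_arm([
  [0,0,-1,0,0.2],
  [0,0,-1,0,0.2],
  [0,0,-1,0,0.2],
  [0,0,0,0,0.2],
])

```text
time: 7.05
tool_pos: [0.5129, -0.2785, -0.0145]
tool_rot: [3.142, 0.0, -0.602]
contact_force: [-0.9, -0.7, 0.6]
opening: 0.0368
grip_force: 0.0
```

Emit:
move_arm([
  [0,0,-1,0,0.2],
  [0,0,-1,0,0.2],
  [0,0,-1,0,0.2],
  [0,0,0,0,0.2],
])

```text
time: 7.45
tool_pos: [0.5129, -0.2785, -0.0175]
tool_rot: [3.141, 0.0, -0.602]
contact_force: [0.1, 0.2, -0.7]
opening: 0.0367
grip_force: 0.0
```

Run:
```python
from h import *
s=monitor.observe(); print(s['tool_pos'],s['contact_force'],s['torque'])
im=save('wrist','w4.png')
g=im.max(2).astype(int)
for r in range(225,300,6): print(r,''.join('#' if v<40 else '+' if v<90 else '.' for v in g[r,200:370:2]))
```

```text
[ 0.51288936 -0.27851061 -0.01753586] [ 0.06756875  0.20510433 -0.67039419] [ 0.01152857  0.18122766 -0.02075032]
225 .....................................+++++++++++++...................................
231 ..............................+......++###++#++##+...................................
237 .....................................+###########+...................................
243 .....................+...............+###########+.......+...........................
249 ##+...............++##+..............+#########+++....++.+.+..+##++...............+##
255 ##+..............++###+..............+###########+....++.++...+###++.+............+##
261 ##+.............++####+.........++...+###########+...+.......++####+..............+##
267 +++.............+#####+...+........+.+###########+............+#####+.............+++
273 +++...........++######+.........++.+.+###########+............#######++..........++++
279 +.+++++++++++++#######++++++++++++++++###########+++++++++++++########+++++++++++++++
285 +++++++++++++++++++++++++++++++++++++++++++++++++++++++++++++++++++++++++++++++++++++
291 ....................................................................................+
297 ...................................................................................++
```

Emit:
move_arm([
  [0,0,-1,0,0.2],
  [0,0,-1,0,0.2],
  [0,0,-1,0,0.2],
  [0,0,0,0,0.2],
])

```text
time: 7.9
tool_pos: [0.5128, -0.2785, -0.0206]
tool_rot: [3.142, 0.0, -0.602]
contact_force: [-0.9, -0.8, -0.6]
opening: 0.0363
grip_force: 0.0
```

Emit:
move_arm([
  [0,0,0,0,0.6],
  [0,0,0,0,0.8],
  [0,0,0,0,1],
  [0,0,0,0,1],
  [0,0,0,0,1],
], newtons=30)

```text
time: 8.4
tool_pos: [0.513, -0.2786, -0.0203]
tool_rot: [3.141, -0.0, -0.602]
contact_force: [-0.7, -0.6, -0.1]
opening: 0.0096
grip_force: 30.0
```

Gripped: opening 9.6 mm at 30 N. The fingertips are effectively about 20 mm shorter than the reported TCP, so rod axis z = TCP z + 24 mm. I'll lift and carry it to above the eye.

Emit:
move_arm([
  [0,0,5,0,1],
  [0,0,15,0,1],
  [0,0,40,0,1],
  [-2,0,40,0.02,1],
  [-4,40,40,0.05,1],
  [-4,45,30,0.05,1],
  [-5,45,0,0.05,1],
  [-5,45,0,0.05,1],
  [-5,45,0,0.05,1],
  [-5,45,0,0.05,1],
  [-5,45,0,0.05,1],
  [-5,45,0,0.05,1],
])

```text
time: 9.6
tool_pos: [0.473, 0.0699, 0.1429]
tool_rot: [3.142, -0.0, -0.18]
contact_force: [1.3, 0.2, -2.5]
opening: 0.0098
grip_force: 30.0
```

Emit:
move_arm([
  [-5,40,0,0.05,1],
  [-5,40,0,0,1],
  [-5,30,0,0,1],
  [0,0,0,0,1],
  [0,0,0,0,1],
  [0,0,0,0,1],
])

```text
time: 10.2
tool_pos: [0.4588, 0.1774, 0.1426]
tool_rot: [3.141, 0.0, -0.133]
contact_force: [0.6, -0.5, -1.9]
opening: 0.0093
grip_force: 30.0
```

Run:
```python
from h import *
s=monitor.observe(); print(s['tool_pos'],s['tool_rot'],s['contact_force'],s['qpos'])
np.save('s5.npy',np.r_[s['tool_pos'],s['tool_rot']])
im=save('wrist','w5.png')
```

```text
[0.4587565  0.1774479  0.14257648] [ 3.14111744e+00  1.82407909e-04 -1.32748867e-01] [ 0.62050764 -0.51876977 -1.87671552] [ 2.13396753e-01  3.38607493e-01  1.69975218e+00 -4.31372780e-04
  1.10356583e+00  1.91713626e+00]
```

View pics/w5.png

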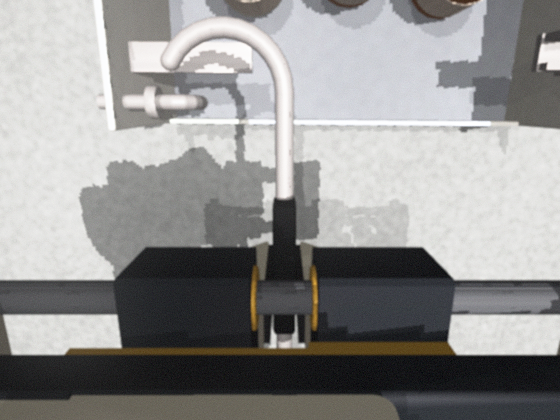

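The wrist view shows the hook tip at (172,60), the hook crown's outer edge at (222,17), and the rod at column 284. The eye spans columns 160-206 at row 102, with the shoulder ring at column 150 and the rest's corners around (130,42)-(252,72).

Run:
```python
from h import *
np.set_printoptions(precision=1,suppress=True)
a=np.load('s5.npy'); s=dict(tool_pos=a[:3],tool_rot=a[3:])
im=cv2.imread('pics/w5.png'); g=im.min(2).astype(int)
print('row102',g[102,140:225]); print('col185',g[85:120,185]); print('crown col222',g[8:45,222]); print('row130',g[130,262:306]);print('tip row60',g[60,150:200]);
h=.1426+.0243
ct,st=np.cos(a[5]),np.sin(a[5])
def tool(p): d=p[:2]-a[:2]; return np.array([ct*d[0]+st*d[1],-st*d[0]+ct*d[1]])*1000   # (fwd, left)
for n,u,v,z in [('crown out',222,17,h),('rod L',276.5,130,h),('rod R',293,130,h),('tipL',161,60,h),('tip low',171,71,h),('eye tip',207,102,.113),('ring',150,102,.113),('rest back R',252,42,.101),('rest front R',252,72,.101),('saddle corner',541,36,.108),('plate front inner',116,128,.13)]:
    p=wonz(s,u,v,z); print(n,p*1000,tool(p))
print('tab front',tool(wonz(s,284,199,h+.012)))
```

```text
row102 [237 239 236 234 232 236 237 239 242 242 243 246 245 237 213 186 187 182
 190 202 215 227 232 231 232 233 231 232 231 233 235 241 246 250 251 251
 252 251 251 251 250 251 250 249 244 235 226 220 212 216 215 218 213 214
 215 206 192 168 148 146 144 144 125 108 104  99 106 130 168 187 196 189
 193 195 193 190 190 188 189 188 192 193 187 185 192]
col185 [113 113 107 112 113 107 111 108 117 133 173 199 212 225 229 235 235 235
 230 221 207 194 175 148 126 113 113 111 112 122 146 174 178 203 244]
crown col222 [135 131 134 135 136 132 132 139 162 193 214 226 230 234 237 241 245 248
 245 241 236 229 225 213 203 189 176 151 132 127 157 195 212 226 236 245
 247]
row130 [223 222 222 224 225 220 220 210 205 201 204 200 188 162 161 180 205 217
 228 235 240 247 250 250 249 243 234 229 220 206 183 173 182 197 200 200
 201 199 200 199 196 198 201 203]
tip row60 [242 243 241 241 243 243 242 241 242 234 204 189 199 215 229 233 238 243
 246 245 245 239 235 229 220 215 199 190 176 157 137 131 159 214 236 233
 235 234 232 211 183 179 178 182 180 185 181 183 181 182]
crown out [565.4 187.5 166.9] [104.4  24.1]
rod L [519.1 172.1 166.9] [60.5  2.7]
rod R [518.2 165.2 166.9] [60.5 -4.3]
tipL [553.  214.9 166.9] [88.5 49.6]
tip low [548.4 211.7 166.9] [84.3 45.8]
eye tip [536.4 210.  113. ] [72.6 42.5]
ring [540.6 241.6 113. ] [72.6 74.4]
rest back R [565.7 180.9 101. ] [105.5  17.6]
rest front R [549.8 183.4 101. ] [89.4 18. ]
saddle corner [546.5  23.  108. ] [ 107.4 -141.4]
plate front inner [529.1 256.4 130. ] [59.3 87.5]
tab front [33.2 -0.5]
```

Emit:
move_arm([
  [0.8,6,0,0,1],
  [0,0,-15,0,1],
  [0,0,-15,0,1],
  [0,0,-12,0,1],
  [0,0,-9,0,1],
  [0,0,0,0,1],
  [0,0,0,0,1],
])

```text
time: 10.95
tool_pos: [0.4599, 0.1841, 0.0918]
tool_rot: [-3.142, -0.0, -0.133]
contact_force: [0.0, 0.3, -2.5]
opening: 0.0096
grip_force: 30.0
```

Run:
```python
from h import *
s=monitor.observe(); print(s['tool_pos'],s['tool_rot'],s['contact_force'],s['torque'])
np.save('s6.npy',np.r_[s['tool_pos'],s['tool_rot']])
im=save('wrist','w6.png')
cv2.imwrite('pics/w6c.png',cv2.resize(im[0:180,60:330,::-1],None,fx=2.9,fy=2.9,interpolation=cv2.INTER_CUBIC))
```

```text
[0.45987848 0.18410838 0.09179036] [-3.14158257e+00 -2.11874905e-04 -1.32643984e-01] [ 0.0158123   0.32262253 -2.5152868 ] [-0.05905077  0.19255064 -0.03031105]
```

View pics/w6c.png

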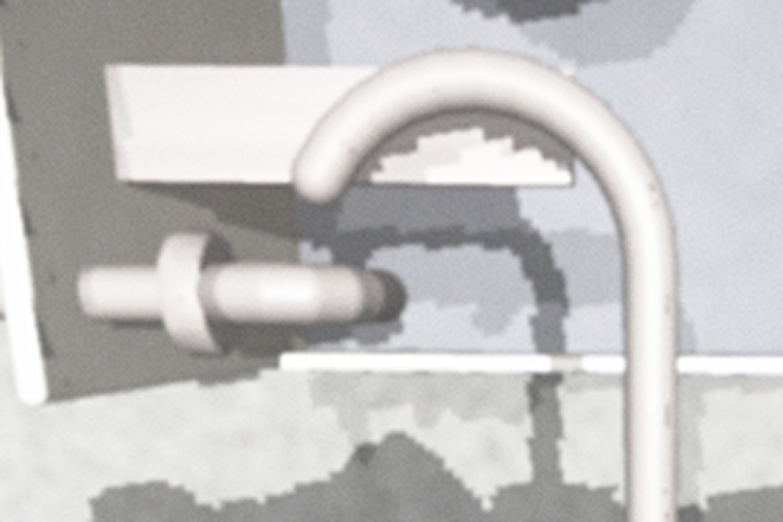

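Run:
```python
from h import *
np.set_printoptions(precision=1,suppress=True)
a=np.load('s6.npy'); s=dict(tool_pos=a[:3],tool_rot=a[3:])
ct,st=np.cos(a[5]),np.sin(a[5])
def tool(U,V,z):
    p=wonz(s,60+(U+.5)/2.9-.5,(V+.5)/2.9-.5,z); d=p[:2]-a[:2]; return np.array([ct*d[0]+st*d[1],-st*d[0]+ct*d[1]])*1000
h=.116
for n,U,V,z in [('tipL',293,175,h),('tip low',322,203,h),('crown',468,48,h),('rodL',624,400,h),('rodR',676,400,h),('eyeR z104',405,293,.104),('eyeR z113',405,293,.113),('eye front',300,325,.129),('eye back',300,264,.129),('ringtop R',208,290,.122),('ring front',190,354,.113),('ring back',190,234,.113),('ringL',162,290,.113),('rest FR',573,185,.101),('rest BR',573,67,.101),('restBL',107,66,.101),('plate',25,402,.13)]: print(n,tool(U,V,z))
print('cam left',tool(650,200,.1))
```

```text
tipL [88.5 49.7]
tip low [84.8 46. ]
crown [104.7  24.4]
rodL [57.3  3.4]
rodR [57.3 -4.3]
eyeR z104 [72.7 37.6]
eyeR z113 [72.6 35.6]
eye front [68.3 46.4]
eye back [76.  45.7]
ringtop R [72.9 61. ]
ring front [63.9 68.2]
ring back [80.8 66.3]
ringL [73.  71.3]
rest FR [88.7 11.4]
rest BR [105.3  11.1]
restBL [105.5  81. ]
plate [58.2 84.1]
cam left [86.7 -0.4]
```

The crop shows the hook tip at about (322,175) and the eye's right edge at (405,293) with its middle near rack y 104-105. The tip is already in line laterally. I'll plan the swing about the arc's centre.

```bash
cat >> h.py <<'E'
def swing(C,off,y0,y1,n,p0=None):
    """rows of TCP shift in mm about C (world xy, m); off=C in tool axes (fwd,left) m"""
    f=lambda y:(np.asarray(C)-np.array([np.cos(y)*off[0]-np.sin(y)*off[1],np.sin(y)*off[0]+np.cos(y)*off[1]]))*1000
    ys=np.linspace(y0,y1,n+1); P=[f(y) for y in ys]
    if p0 is not None: P[0]=np.asarray(p0)*1000
    acc=P[0].copy()
    for i in range(n):
        d=np.round(P[i+1]-acc,1); acc=acc+d; print([float(d[0]),float(d[1]),0,round(float(ys[i+1]-ys[i]),3),1],end=', ')
    print('\nend',P[-1],ys[-1])
def centre(p,y,off): return np.asarray(p[:2])+[np.cos(y)*off[0]-np.sin(y)*off[1],np.sin(y)*off[0]+np.cos(y)*off[1]]
OFF=(.0755,.0245)
E
python3 - <<'E'
from h import *
s=monitor.observe(); y=s['tool_rot'][2]; p=s['tool_pos'][:2]+np.array([-.0032,.0004])
C=centre(p,y,OFF); np.save('C.npy',C); print(C,y)
swing(C,OFF,-.1326,1.4374,40)
E
```

```text
[0.53496213 0.19890789] -0.132524560574804
[0.6, -3.1, 0, 0.039, 1], [0.8, -3.0, 0, 0.039, 1], [0.8, -3.0, 0, 0.039, 1], [1.0, -2.9, 0, 0.039, 1], [1.1, -2.9, 0, 0.039, 1], [1.2, -2.9, 0, 0.039, 1], [1.3, -2.8, 0, 0.039, 1], [1.4, -2.8, 0, 0.039, 1], [1.6, -2.7, 0, 0.039, 1], [1.6, -2.7, 0, 0.039, 1], [1.7, -2.6, 0, 0.039, 1], [1.9, -2.5, 0, 0.039, 1], [1.9, -2.4, 0, 0.039, 1], [2.1, -2.4, 0, 0.039, 1], [2.1, -2.2, 0, 0.039, 1], [2.2, -2.2, 0, 0.039, 1], [2.3, -2.1, 0, 0.039, 1], [2.4, -2.1, 0, 0.039, 1], [2.4, -1.9, 0, 0.039, 1], [2.6, -1.8, 0, 0.039, 1], [2.6, -1.7, 0, 0.039, 1], [2.6, -1.6, 0, 0.039, 1], [2.7, -1.5, 0, 0.039, 1], [2.8, -1.5, 0, 0.039, 1], [2.9, -1.2, 0, 0.039, 1], [2.8, -1.2, 0, 0.039, 1], [3.0, -1.1, 0, 0.039, 1], [2.9, -0.9, 0, 0.039, 1], [3.0, -0.9, 0, 0.039, 1], [3.1, -0.7, 0, 0.039, 1], [3.0, -0.6, 0, 0.039, 1], [3.1, -0.5, 0, 0.039, 1], [3.1, -0.3, 0, 0.039, 1], [3.1, -0.3, 0, 0.039, 1], [3.1, -0.1, 0, 0.039, 1], [3.1, 0.0, 0, 0.039, 1], [3.1, 0.2, 0, 0.039, 1], [3.1, 0.2, 0, 0.039, 1], [3.1, 0.4, 0, 0.039, 1], [3.1, 0.5, 0, 0.039, 1], 
end [549.20288762 120.82011307] 1.4374
```

Emit:
move_arm([
  [-1.6,0.2,0,0,1],
  [-1.6,0.2,0,0,1],
  [0.6,-3.1,0,0.039,1],
  [0.8,-3.0,0,0.039,1],
  [0.8,-3.0,0,0.039,1],
  [1.0,-2.9,0,0.039,1],
  [1.1,-2.9,0,0.039,1],
  [0,0,0,0,1],
  [0,0,0,0,1],
])

```text
time: 11.9
tool_pos: [0.4607, 0.1698, 0.0918]
tool_rot: [-3.142, -0.0, 0.062]
contact_force: [-0.8, 0.6, -1.3]
opening: 0.0096
grip_force: 30.0
```

Run:
```python
from h import *
np.set_printoptions(precision=5,suppress=True)
s=monitor.observe(); p,y=s['tool_pos'],s['tool_rot'][2]; print(p,s['tool_rot'],s['contact_force'],s['torque'])
print((centre(p,y,OFF)-np.load('C.npy'))*1000)
np.save('s7.npy',np.r_[s['tool_pos'],s['tool_rot']])
im=save('wrist','w7.png')
cv2.imwrite('pics/w7c.png',cv2.resize(im[0:180,60:330,::-1],None,fx=2.9,fy=2.9,interpolation=cv2.INTER_CUBIC))
```

```text
[0.46066 0.16979 0.09178] [-3.14158 -0.00034  0.06162] [-0.77457  0.61818 -1.31988] [-0.07593  0.1621  -0.04214]
[-0.4553  -0.01104]
```

View pics/w7c.png

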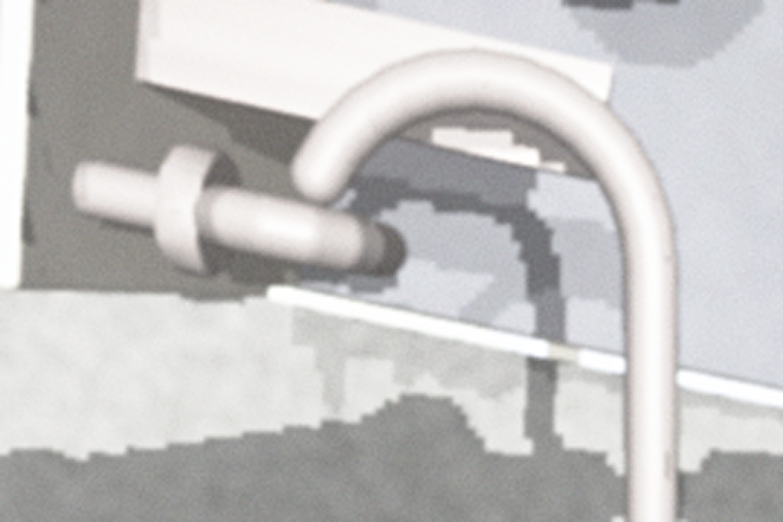

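The tip at (318,185) is just behind the eye's middle, with no contact force. By my count that was my 12th viewed picture, past the limit of 10, so from here I'll use only numbers and feel.

Emit:
move_arm([
  [1.2,-2.9,0,0.039,1],
  [1.3,-2.8,0,0.039,1],
  [0,0,0,0,1],
])

```text
time: 12.25
tool_pos: [0.4632, 0.164, 0.0916]
tool_rot: [3.141, -0.0, 0.14]
contact_force: [-0.2, 0.1, -1.9]
opening: 0.0096
grip_force: 30.0
```

Emit:
move_arm([
  [1.4,-2.8,0,0.039,1],
  [0,0,0,0,1],
])

```text
time: 12.45
tool_pos: [0.4646, 0.1612, 0.0916]
tool_rot: [3.141, -0.0, 0.179]
contact_force: [0.2, 0.8, -2.1]
opening: 0.0094
grip_force: 30.0
```

Emit:
move_arm([
  [1.6,-2.7,0,0.039,1],
  [0,0,0,0,1],
])

```text
time: 12.65
tool_pos: [0.4662, 0.1585, 0.0916]
tool_rot: [3.141, -0.0, 0.217]
contact_force: [-0.8, 0.8, -2.3]
opening: 0.0096
grip_force: 30.0
```

Emit:
move_arm([
  [1.6,-2.7,0,0.039,1],
  [0,0,0,0,1],
])

```text
time: 12.85
tool_pos: [0.4678, 0.1558, 0.0916]
tool_rot: [3.141, -0.0, 0.256]
contact_force: [0.1, 0.0, -2.1]
opening: 0.0097
grip_force: 30.0
```

Emit:
move_arm([
  [0.8,-1.3,0,0.02,1],
  [0,0,0,0,1],
])

```text
time: 13.05
tool_pos: [0.4686, 0.1545, 0.0916]
tool_rot: [3.142, 0.0, 0.277]
contact_force: [-0.1, 0.0, -2.4]
opening: 0.0098
grip_force: 30.0
```

```bash
cat > ob.py <<'E'
from h import *
np.set_printoptions(precision=3,suppress=True)
s=monitor.observe(); p,y=s['tool_pos'],s['tool_rot'][2]; print(p,y,s['contact_force'],s['torque'],'dC',(centre(p,y,OFF)-np.load('C.npy'))*1000)
E
python3 ob.py
```

```text
[0.469 0.155 0.092] 0.27736261453545663 [-0.075  0.044 -2.44 ] [-0.082  0.149  0.021] dC [-0.499 -0.137]
```

Emit:
move_arm([
  [0.9,-1.3,0,0.019,1],
  [0,0,0,0,1],
  [0.9,-1.3,0,0.019,1],
  [0,0,0,0,1],
])

```text
time: 13.45
tool_pos: [0.4705, 0.1518, 0.0916]
tool_rot: [3.141, -0.0, 0.316]
contact_force: [-0.4, -0.2, -2.6]
opening: 0.0097
grip_force: 30.0
```

Emit:
move_arm([
  [1.0,-1.2,0,0.02,1],
  [0,0,0,0,1],
  [0.9,-1.3,0,0.02,1],
  [0,0,0,0,1],
])

```text
time: 13.85
tool_pos: [0.4724, 0.1493, 0.0916]
tool_rot: [3.141, -0.0, 0.356]
contact_force: [-1.3, -1.5, -2.0]
opening: 0.0098
grip_force: 30.0
```

```bash
python3 ob.py
```

```text
[0.472 0.149 0.092] 0.3564883157225285 [-1.347 -1.51  -2.002] [-0.084  0.124 -0.023] dC [-0.376 -0.344]
```

Emit:
move_arm([
  [0,0,0,0,1],
])

```text
time: 13.95
tool_pos: [0.4723, 0.1494, 0.0916]
tool_rot: [3.142, 0.0, 0.356]
contact_force: [-0.1, 0.7, -2.0]
opening: 0.0093
grip_force: 30.0
```

Emit:
move_arm([
  [1.1,-1.2,0,0.02,1],
  [0,0,0,0,1],
])

```text
time: 14.15
tool_pos: [0.4735, 0.1481, 0.0916]
tool_rot: [3.141, -0.0, 0.377]
contact_force: [0.1, 0.0, -2.3]
opening: 0.0094
grip_force: 30.0
```

```bash
python3 ob.py
```

```text
[0.474 0.148 0.092] 0.3766486031920626 [ 0.11   0.035 -2.261] [-0.128  0.188 -0.013] dC [-0.251 -0.241]
```

Run:
```python
from h import *
s=monitor.observe(); swing(np.load('C.npy')+[-.0003,-.0002],OFF,.3766,1.4376,35)
```

```text
[1.6, -1.8, 0, 0.03, 1], [1.6, -1.8, 0, 0.03, 1], [1.6, -1.7, 0, 0.03, 1], [1.8, -1.7, 0, 0.03, 1], [1.7, -1.7, 0, 0.03, 1], [1.9, -1.5, 0, 0.03, 1], [1.8, -1.6, 0, 0.03, 1], [1.9, -1.4, 0, 0.03, 1], [2.0, -1.4, 0, 0.03, 1], [2.0, -1.4, 0, 0.03, 1], [2.0, -1.2, 0, 0.03, 1], [2.1, -1.3, 0, 0.03, 1], [2.1, -1.1, 0, 0.03, 1], [2.1, -1.1, 0, 0.03, 1], [2.2, -1.0, 0, 0.03, 1], [2.2, -1.0, 0, 0.03, 1], [2.3, -0.9, 0, 0.03, 1], [2.2, -0.8, 0, 0.03, 1], [2.3, -0.8, 0, 0.03, 1], [2.3, -0.7, 0, 0.03, 1], [2.3, -0.6, 0, 0.03, 1], [2.4, -0.5, 0, 0.03, 1], [2.3, -0.5, 0, 0.03, 1], [2.4, -0.4, 0, 0.03, 1], [2.4, -0.3, 0, 0.03, 1], [2.4, -0.3, 0, 0.03, 1], [2.4, -0.2, 0, 0.03, 1], [2.4, -0.1, 0, 0.03, 1], [2.4, -0.0, 0, 0.03, 1], [2.4, 0.0, 0, 0.03, 1], [2.4, 0.1, 0, 0.03, 1], [2.4, 0.2, 0, 0.03, 1], [2.4, 0.2, 0, 0.03, 1], [2.4, 0.4, 0, 0.03, 1], [2.4, 0.4, 0, 0.03, 1], 
end [548.91850489 120.62296278] 1.4376
```

Emit:
move_arm([
  [1.5,-1.8,0,0.03,1],
  [0,0,0,0,1],
])

```text
time: 14.35
tool_pos: [0.475, 0.1463, 0.0916]
tool_rot: [3.141, -0.0, 0.406]
contact_force: [0.2, -0.7, -2.5]
opening: 0.0094
grip_force: 30.0
```

Emit:
move_arm([
  [1.6,-1.8,0,0.03,1],
  [0,0,0,0,1],
  [1.6,-1.7,0,0.03,1],
  [0,0,0,0,1],
])

```text
time: 14.75
tool_pos: [0.4781, 0.1429, 0.0916]
tool_rot: [3.141, -0.0, 0.465]
contact_force: [0.2, 0.2, -3.0]
opening: 0.0097
grip_force: 30.0
```

Emit:
move_arm([
  [1.8,-1.7,0,0.03,1],
  [0,0,0,0,1],
  [1.7,-1.7,0,0.03,1],
  [0,0,0,0,1],
])

```text
time: 15.15
tool_pos: [0.4816, 0.1395, 0.0916]
tool_rot: [3.141, -0.0, 0.524]
contact_force: [-0.5, -0.7, -2.4]
opening: 0.0094
grip_force: 30.0
```

```bash
python3 ob.py
```

```text
[0.482 0.14  0.092] 0.524455555542984 [-0.538 -0.698 -2.399] [-0.101  0.149  0.004] dC [-0.294 -0.383]
```

Threaded with no contact. Continuing in longer calls.

Emit:
move_arm([
  [1.9,-1.5,0,0.03,1],
  [0,0,0,0,1],
  [1.8,-1.5,0,0.03,1],
  [0,0,0,0,1],
  [1.9,-1.4,0,0.03,1],
  [0,0,0,0,1],
])

```text
time: 15.75
tool_pos: [0.4872, 0.1351, 0.0916]
tool_rot: [3.141, -0.0, 0.614]
contact_force: [0.6, -0.1, -1.8]
opening: 0.0097
grip_force: 30.0
```

Emit:
move_arm([
  [2.0,-1.4,0,0.03,1],
  [0,0,0,0,1],
  [2.0,-1.4,0,0.03,1],
  [0,0,0,0,1],
  [2.0,-1.2,0,0.03,1],
  [0,0,0,0,1],
])

```text
time: 16.35
tool_pos: [0.4932, 0.1311, 0.0916]
tool_rot: [3.141, -0.0, 0.704]
contact_force: [0.6, -0.6, -2.9]
opening: 0.0097
grip_force: 30.0
```

```bash
python3 ob.py
```

```text
[0.493 0.131 0.092] 0.7042658864494942 [ 0.611 -0.561 -2.915] [-0.09   0.078 -0.018] dC [-0.127 -0.212]
```

Emit:
move_arm([
  [2.1,-1.3,0,0.03,1],
  [0,0,0,0,1],
  [2.1,-1.1,0,0.03,1],
  [0,0,0,0,1],
  [2.1,-1.1,0,0.03,1],
  [0,0,0,0,1],
  [2.2,-1.0,0,0.03,1],
  [0,0,0,0,1],
])

```text
time: 17.15
tool_pos: [0.5017, 0.1266, 0.0916]
tool_rot: [3.141, -0.0, 0.824]
contact_force: [0.9, 0.2, -1.9]
opening: 0.0096
grip_force: 30.0
```

Emit:
move_arm([
  [2.2,-1.0,0,0.03,1],
  [0,0,0,0,1],
  [2.3,-0.9,0,0.03,1],
  [0,0,0,0,1],
  [2.2,-0.8,0,0.03,1],
  [0,0,0,0,1],
  [2.3,-0.8,0,0.03,1],
  [0,0,0,0,1],
])

```text
time: 17.95
tool_pos: [0.5107, 0.1231, 0.0916]
tool_rot: [3.141, -0.0, 0.944]
contact_force: [-0.2, -0.4, -1.6]
opening: 0.0096
grip_force: 30.0
```

```bash
python3 ob.py
```

```text
[0.511 0.123 0.092] 0.9442214888092253 [-0.211 -0.363 -1.649] [-0.155  0.109 -0.032] dC [ 0.152 -0.267]
```

Run:
```python
from h import *
np.set_printoptions(precision=1,suppress=True,linewidth=200)
im=cv2.imread('pics/top0.png').min(2)
for c in (250,254,258): print('sad',c,im[210:234,c])
print('rest',im[206:228,155],im[206:228,160])
w=cv2.imread('pics/w5.png').min(2)
for c in (546,552,557): print('w5',c,w[20:80,c])
ctr=np.array([.591,.110]); y=-.1325
def rk(p): d=p[:2]-ctr; return np.array([np.cos(y)*d[0]+np.sin(y)*d[1],-np.sin(y)*d[0]+np.cos(y)*d[1]])*1000
for v in range(214,230,2): print(v,[rk(onz('top',254,v,z))[0] for z in(.101,.108,.122)], rk(onz('top',155,v,.101)))
a=np.load('s5.npy'); s=dict(tool_pos=a[:3],tool_rot=a[3:])
for v in range(24,76,4): print(v,[rk(wonz(s,552,v,z)) for z in(.101,.108,.122)])
print(rk(wonz(s,252,42,.101)),rk(wonz(s,252,72,.101)))
```

```text
sad 250 [ 98 100 105 112 119 134 142 115  72  85 119 143 157 159 153 134  99  67  62  64  64  64  64  64]
sad 254 [113 112 108 104 108 125 136 119  74  61  98 138 158 160 157 147 115  73  62  65  64  62  56  48]
sad 258 [ 61  62  61  63  67  88 119 128  95  63  85 120 145 159 161 151 122  79  62  64  64  64  61  54]
rest [111 112 112 112 113 112 115 129 139 145 146 147 146 141 128 112  96  76  64  62  58  56] [112 112 112 111 111 113 117 128 139 145 146 147 148 144 134 113  88  69  63  64  63  61]
w5 546 [ 92  88  86  90  86  87  94  90  89  90  88  97  87  97  86  76  66  58  60  60  61  83 100 135 182 217 224 224 223 226 226 236 242 243 243 244 241 241 239 238 237 228 176 116 111 124 133 151 160
 137  91  75  73  91  90  88  83  94  89  92]
w5 552 [ 94  87  86  85  94  92  87  86  93  90  89  83  69  60  64  59  65  61  62  56  63  78 124 183 215 225 223 221 222 226 234 240 243 243 243 240 241 242 239 236 239 237 239 238 237 239 239 240 239
 198 119  78  78  90  88  88  88  89  85  88]
w5 557 [ 92  93  92  92  95  90  94  90  91  86  81  68  60  60  66  57  60  60  57  61  64 109 1
[... 1385 characters left out ...]
y([ -33.9, -103.1]), array([-35. , -98.4]), array([-37.2, -88.9])]
44 [array([ -36. , -103.5]), array([-37. , -98.8]), array([-39.1, -89.3])]
48 [array([ -38.1, -103.9]), array([-39.1, -99.1]), array([-41.1, -89.6])]
52 [array([ -40.2, -104.3]), array([-41.2, -99.5]), array([-43., -90.])]
56 [array([ -42.4, -104.7]), array([-43.2, -99.9]), array([-44.9, -90.4])]
60 [array([ -44.5, -105.1]), array([ -45.3, -100.3]), array([-46.9, -90.8])]
64 [array([ -46.7, -105.5]), array([ -47.4, -100.7]), array([-48.8, -91.1])]
68 [array([ -48.8, -105.9]), array([ -49.5, -101.1]), array([-50.8, -91.5])]
72 [array([ -51. , -106.4]), array([ -51.6, -101.5]), array([-52.8, -91.9])]
[-34.9  67.2] [-51.   67.5]
```

Run:
```python
from h import *
np.set_printoptions(precision=2,suppress=True)
C=np.load('C.npy')+[0,-.0002]; swing(C,OFF,.944,1.424,16); swing(C,OFF,1.424,1.46,9)
ctr=np.array([.5932,.1114]); y=-.1325
def rk(p): d=p[:2]-ctr; return np.array([np.cos(y)*d[0]+np.sin(y)*d[1],-np.sin(y)*d[0]+np.cos(y)*d[1]])*1000
print('C',rk(C))
for t in (1.424,1.438,1.45,1.46):
    p=C-[np.cos(t)*OFF[0]-np.sin(t)*OFF[1],np.sin(t)*OFF[0]+np.cos(t)*OFF[1]]; print(t,rk(p),rk(p-.124*np.array([np.cos(t),np.sin(t)])))
```

```text
[2.3, -0.7, 0, 0.03, 1], [2.3, -0.6, 0, 0.03, 1], [2.3, -0.6, 0, 0.03, 1], [2.3, -0.5, 0, 0.03, 1], [2.4, -0.4, 0, 0.03, 1], [2.3, -0.4, 0, 0.03, 1], [2.4, -0.2, 0, 0.03, 1], [2.4, -0.2, 0, 0.03, 1], [2.3, -0.2, 0, 0.03, 1], [2.4, -0.1, 0, 0.03, 1], [2.4, 0.1, 0, 0.03, 1], [2.4, 0.0, 0, 0.03, 1], [2.3, 0.2, 0, 0.03, 1], [2.4, 0.2, 0, 0.03, 1], [2.4, 0.3, 0, 0.03, 1], [2.3, 0.3, 0, 0.03, 1], 
end [548.16 120.44] 1.424
[0.3, 0.1, 0, 0.004, 1], [0.3, 0.0, 0, 0.004, 1], [0.3, 0.1, 0, 0.004, 1], [0.4, 0.0, 0, 0.004, 1], [0.3, 0.1, 0, 0.004, 1], [0.3, 0.0, 0, 0.004, 1], [0.3, 0.1, 0, 0.004, 1], [0.3, 0.1, 0, 0.004, 1], [0.3, 0.0, 0, 0.004, 1], 
end [550.96 120.96] 1.46
C [-69.26  78.85]
1.424 [-45.84   3.01] [ -47.62 -120.98]
1.438 [-44.78   3.34] [ -44.82 -120.66]
1.45 [-43.88   3.64] [ -42.43 -120.35]
1.46 [-43.13   3.9 ] [ -40.44 -120.07]
```

Emit:
move_arm([
  [2.3,-0.7,0,0.03,1],
  [0,0,0,0,1],
  [2.3,-0.6,0,0.03,1],
  [0,0,0,0,1],
  [2.4,-0.5,0,0.03,1],
  [0,0,0,0,1],
  [2.3,-0.5,0,0.03,1],
  [0,0,0,0,1],
])

```text
time: 18.75
tool_pos: [0.52, 0.1208, 0.0916]
tool_rot: [3.141, -0.0, 1.064]
contact_force: [0.6, 0.0, -2.2]
opening: 0.0099
grip_force: 30.0
```

Emit:
move_arm([
  [2.4,-0.4,0,0.03,1],
  [0,0,0,0,1],
  [2.3,-0.4,0,0.03,1],
  [0,0,0,0,1],
  [2.4,-0.2,0,0.03,1],
  [0,0,0,0,1],
  [2.4,-0.2,0,0.03,1],
  [0,0,0,0,1],
  [2.3,-0.2,0,0.03,1],
  [0,0,0,0,1],
])

```text
time: 19.75
tool_pos: [0.5317, 0.1194, 0.0916]
tool_rot: [3.141, 0.0, 1.214]
contact_force: [0.6, 0.6, -1.5]
opening: 0.0098
grip_force: 30.0
```

Emit:
move_arm([
  [2.4,-0.1,0,0.03,1],
  [0,0,0,0,1],
  [2.4,0.1,0,0.03,1],
  [0,0,0,0,1],
  [2.4,0.0,0,0.03,1],
  [0,0,0,0,1],
  [2.3,0.2,0,0.03,1],
  [0,0,0,0,1],
])

```text
time: 20.55
tool_pos: [0.5414, 0.1196, 0.0916]
tool_rot: [3.141, -0.0, 1.336]
contact_force: [-0.3, -0.3, -2.2]
opening: 0.0095
grip_force: 30.0
```

```bash
python3 ob.py
```

```text
[0.541 0.12  0.092] 1.3360223258062875 [-0.301 -0.323 -2.232] [-0.104  0.06  -0.011] dC [ 0.184 -0.194]
```

Emit:
move_arm([
  [1.7,0.1,0,0.022,1],
  [0,0,0,0,1],
  [1.7,0.1,0,0.022,1],
  [0,0,0,0,1],
  [1.7,0.2,0,0.022,1],
  [0,0,0,0,1],
  [1.6,0.2,0,0.022,1],
  [0,0,0,0,1],
])

```text
time: 21.35
tool_pos: [0.5482, 0.1202, 0.0916]
tool_rot: [3.141, -0.0, 1.425]
contact_force: [0.5, 0.6, -2.6]
opening: 0.0095
grip_force: 30.0
```

Emit:
move_arm([
  [0.6,0.1,0,0.008,1],
  [0,0,0,0,1],
  [0.6,0.1,0,0.008,1],
  [0,0,0,0,1],
  [0,0,0,0,1],
])

```text
time: 21.85
tool_pos: [0.5491, 0.1204, 0.0916]
tool_rot: [3.142, 0.0, 1.44]
contact_force: [-0.5, 0.1, -1.8]
opening: 0.0097
grip_force: 30.0
```

```bash
python3 ob.py
```

```text
[0.549 0.12  0.092] 1.4397981929615746 [-0.459  0.08  -1.802] [-0.134  0.042  0.051] dC [-0.252 -0.448]
```

Emit:
move_arm([
  [0.6,0.1,0,0.005,1],
  [0,0,0,0,1],
  [0,0,0,0,1],
])

```text
time: 22.15
tool_pos: [0.5498, 0.1205, 0.0915]
tool_rot: [3.142, 0.0, 1.445]
contact_force: [-0.2, 0.1, -2.2]
opening: 0.0096
grip_force: 30.0
```

Emit:
move_arm([
  [0.5,0.1,0,0.005,1],
  [0,0,0,0,1],
  [0,0,0,0,1],
])

```text
time: 22.45
tool_pos: [0.5503, 0.1206, 0.0916]
tool_rot: [3.142, 0.0, 1.45]
contact_force: [-0.7, -0.2, -2.5]
opening: 0.0097
grip_force: 30.0
```

```bash
python3 ob.py
```

```text
[0.55  0.121 0.092] 1.4498128145271059 [-0.691 -0.168 -2.511] [-0.074  0.022  0.015] dC [ 0.094 -0.405]
```

Emit:
move_arm([
  [0.4,0.1,0,0.005,1],
  [0,0,0,0,1],
  [0,0,0,0,1],
])

```text
time: 22.75
tool_pos: [0.5507, 0.1207, 0.0916]
tool_rot: [3.141, 0.0, 1.455]
contact_force: [-0.6, -0.6, -1.8]
opening: 0.0098
grip_force: 30.0
```

Emit:
move_arm([
  [0.3,0.1,0,0.004,1],
  [0,0,0,0,1],
  [0,0,0,0,1],
])

```text
time: 23.05
tool_pos: [0.551, 0.1208, 0.0916]
tool_rot: [3.142, -0.0, 1.459]
contact_force: [-0.7, 0.6, -1.8]
opening: 0.0099
grip_force: 30.0
```

```bash
python3 ob.py
```

```text
[0.551 0.121 0.092] 1.4587943750166037 [-0.66   0.573 -1.83 ] [-0.132  0.039  0.002] dC [ 0.083 -0.337]
```

Emit:
move_arm([
  [0.3,0.1,0,0.004,1],
  [0,0,0,0,1],
  [0,0,0,0,1],
])

```text
time: 23.35
tool_pos: [0.5512, 0.1209, 0.0915]
tool_rot: [-3.142, 0.0, 1.463]
contact_force: [-0.5, -1.0, -2.0]
opening: 0.0097
grip_force: 30.0
```

```bash
python3 ob.py
```

```text
[0.551 0.121 0.092] 1.4627305508442383 [-0.498 -0.955 -2.05 ] [-0.152  0.084 -0.041] dC [ 0.001 -0.306]
```

Emit:
move_arm([
  [0.3,0.1,0,0.004,1],
  [0,0,0,0,1],
  [0,0,0,0,1],
])

```text
time: 23.65
tool_pos: [0.5514, 0.121, 0.0915]
tool_rot: [-3.141, 0.0, 1.467]
contact_force: [-1.1, -0.8, -1.9]
opening: 0.0096
grip_force: 30.0
```

```bash
python3 ob.py
```

```text
[0.551 0.121 0.092] 1.4666806922209936 [-1.143 -0.83  -1.91 ] [-0.148  0.295 -0.126] dC [-0.131 -0.289]
```

Emit:
move_arm([
  [0.3,0.1,0,0.004,1],
  [0,0,0,0,1],
  [0,0,0,0,1],
])

```text
time: 23.95
tool_pos: [0.5516, 0.121, 0.0915]
tool_rot: [-3.141, 0.0, 1.471]
contact_force: [-2.1, -1.4, -2.4]
opening: 0.0094
grip_force: 30.1
```

```bash
python3 ob.py
```

```text
[0.552 0.121 0.091] 1.4706752949301496 [-2.096 -1.408 -2.434] [-0.239  0.425 -0.268] dC [-0.199 -0.295]
```

Rear lip felt at yaw about 1.4635. I'll back off by the clearance and lower.

Emit:
move_arm([
  [-0.6,-0.1,0,-0.008,1],
  [-0.6,-0.1,0,-0.008,1],
  [0,0,0,0,1],
  [0,0,-2,0,1],
  [0,0,0,0,1],
])

```text
time: 24.45
tool_pos: [0.5506, 0.1209, 0.0893]
tool_rot: [-3.142, 0.0, 1.455]
contact_force: [-0.1, 0.6, -0.8]
opening: 0.0094
grip_force: 30.0
```

```bash
python3 ob.py
```

```text
[0.551 0.121 0.089] 1.4548676267502487 [-0.137  0.582 -0.834] [-0.121  0.029 -0.016] dC [ 0.068 -0.178]
```

Emit:
move_arm([
  [0,0,-1,0,1],
  [0,0,-1,0,1],
  [0,0,0,0,1],
])

```text
time: 24.75
tool_pos: [0.5506, 0.1209, 0.0874]
tool_rot: [-3.141, 0.0, 1.455]
contact_force: [-0.3, -0.0, -1.8]
opening: 0.0099
grip_force: 30.0
```

Emit:
move_arm([
  [0,0,-1,0,1],
  [0,0,-1,0,1],
  [0,0,0,0,1],
])

```text
time: 25.05
tool_pos: [0.5505, 0.1209, 0.0854]
tool_rot: [-3.141, 0.0, 1.455]
contact_force: [-0.6, 0.5, -0.8]
opening: 0.0099
grip_force: 30.0
```

```bash
python3 ob.py
```

```text
[0.551 0.121 0.085] 1.454757280105963 [-0.606  0.514 -0.786] [-0.111  0.022  0.006] dC [-0.018 -0.207]
```

Emit:
move_arm([
  [0,0,-1,0,1],
  [0,0,-1,0,1],
  [0,0,0,0,1],
])

```text
time: 25.35
tool_pos: [0.5505, 0.1209, 0.0834]
tool_rot: [-3.141, 0.0, 1.455]
contact_force: [-0.4, -0.7, -1.9]
opening: 0.0094
grip_force: 30.0
```

Emit:
move_arm([
  [0,0,-1,0,1],
  [0,0,0,0,1],
  [0,0,0,0,1],
])

```text
time: 25.65
tool_pos: [0.5507, 0.1209, 0.0825]
tool_rot: [3.142, 0.0, 1.455]
contact_force: [-0.4, -0.2, -1.2]
opening: 0.0097
grip_force: 30.0
```

Emit:
move_arm([
  [0,0,-0.7,0,1],
  [0,0,0,0,1],
  [0,0,0,0,1],
])

```text
time: 25.95
tool_pos: [0.5506, 0.1209, 0.0818]
tool_rot: [3.142, 0.0, 1.455]
contact_force: [-0.3, 0.2, -2.1]
opening: 0.0096
grip_force: 30.0
```

```bash
python3 ob.py
```

```text
[0.551 0.121 0.082] 1.4547758219616571 [-0.257  0.219 -2.069] [-0.118  0.042 -0.043] dC [ 0.069 -0.184]
```

Emit:
move_arm([
  [0,0,-0.5,0,1],
  [0,0,0,0,1],
  [0,0,0,0,1],
])

```text
time: 26.25
tool_pos: [0.5507, 0.1209, 0.0814]
tool_rot: [3.141, -0.0, 1.455]
contact_force: [0.0, -0.9, -2.4]
opening: 0.0095
grip_force: 30.0
```

Emit:
move_arm([
  [0,0,-0.5,0,1],
  [0,0,0,0,1],
  [0,0,0,0,1],
])

```text
time: 26.55
tool_pos: [0.5507, 0.1209, 0.0809]
tool_rot: [3.141, -0.0, 1.455]
contact_force: [-0.7, 0.4, -1.2]
opening: 0.0096
grip_force: 30.0
```

Emit:
move_arm([
  [0,0,-0.3,0,1],
  [0,0,0,0,1],
  [0,0,0,0,1],
])

```text
time: 26.85
tool_pos: [0.5508, 0.1209, 0.0808]
tool_rot: [3.141, -0.0, 1.455]
contact_force: [0.0, -0.1, 1.9]
opening: 0.0096
grip_force: 30.0
```

```bash
python3 ob.py
```

```text
[0.551 0.121 0.081] 1.454794726553144 [ 0.001 -0.056  1.866] [-0.021  0.126 -0.034] dC [ 0.192 -0.131]
```

Seated: the load came off at exactly the expected height. I'll open slightly and lift.

Emit:
move_arm([
  [0,0,0,0,0.75],
  [0,0,0,0,0.65],
  [0,0,0,0,0.6],
  [0,0,0,0,0.6],
  [0,0,0,0,0.6],
])

```text
time: 27.35
tool_pos: [0.5506, 0.1209, 0.0806]
tool_rot: [3.141, 0.0, 1.455]
contact_force: [0.0, 0.4, -0.2]
opening: 0.0182
grip_force: 0.0
```

Emit:
move_arm([
  [0,0,1,0,0.6],
  [0,0,3,0,0.6],
  [0,0,6,0,0.6],
  [0,0,12,0,0.6],
  [0,0,20,0,0.6],
  [0,0,30,0,0.6],
  [0,0,40,0,0.6],
  [0,0,0,0,0.6],
])

```text
time: 28.15
tool_pos: [0.5538, 0.1213, 0.1994]
tool_rot: [3.13, -0.002, 1.455]
contact_force: [0.6, 0.3, 0.3]
opening: 0.0186
grip_force: 0.0
```

Run:
```python
from h import *
np.set_printoptions(precision=4,suppress=True)
s=monitor.observe(); print(s['time'],s['tool_pos'],s['tool_rot'],s['opening'],s['contact_force'])
np.save('s8.npy',np.r_[s['tool_pos'],s['tool_rot']])
im=save('wrist','w8.png'); y=s['tool_rot'][2]
g=cv2.cvtColor(im,cv2.COLOR_RGB2GRAY)
# predicted rod/tab features if bar home as released (TCP .5508,.1209, yaw 1.4548)
p0=np.array([.5508,.1209]); t=1.4548
B=lambda by,bl,z: np.r_[p0+[np.cos(t)*by-np.sin(t)*bl,np.sin(t)*by+np.cos(t)*bl],z]/1
for n,q in [('tabfront',B(.03,0,.121)),('rod60',B(.06,0,.105)),('crown',B(.1,.025,.105)),('tip',B(.0875,.0467,.105))]: print(n,wproj(s,q))
u,v=wproj(s,B(.055,0,.105)).round().astype(int); print('row',v,u,im.min(2)[v,u-22:u+22])
u,v=wproj(s,B(.015,0,.121)).round().astype(int); print('tab row',v,u,im.max(2)[v,u-22:u+22])
u,v=wproj(s,B(.030,0,.121)).round().astype(int); print('tab col',v,im.max(2)[v-20:v+20,u])
```

```text
28.15 [0.5538 0.1213 0.1994] [ 3.13   -0.0023  1.4549] 0.018579938003407438 [0.5835 0.266  0.3185]
tabfront [278.4075 164.8646]
rod60 [278.2668 121.1592]
crown [242.795   63.3716]
tip [213.026   81.9069]
row 128 278 [137 127 125 120 120 125 120 126 137 144 152 147 157 147 154 151 148 141
 138 150 171 182 190 197 179 167 155 149 148 152 153 154 157 156 157 154
 149 154 157 156 153 157 149 157]
tab row 185 278 [220 221 215 216 214 213 216 213 211 216 221 230 235 229 201 161 117  68
  60  53  56  60  60  56  56  60  58  54  57 117 180 213 218 220 214 220
 221 220 222 219 220 214 214 217]
tab col 165 [193 195 198 194 195 195 198 196 198 194 193 193 198 193 197 192 161  99
  66  61  57  65  62  65  66  62  72  73  69  72  89 105 101  92  62  56
  61  54  63  63]
```

Emit:
move_arm([
  [0,0,30,0,0.6],
  [-30,20,10,0,0.6],
  [-40,40,0,0,0.6],
  [-40,40,0,0,0.6],
  [-40,40,0,0,0.6],
  [-20,40,0,0,0.6],
  [0,40,0,0,0.6],
  [0,40,0,0,0.6],
  [0,0,0,0,0.6],
])

```text
time: 29.1
tool_pos: [0.3934, 0.3706, 0.2317]
tool_rot: [-3.141, -0.001, 1.459]
contact_force: [1.2, 0.7, 0.3]
opening: 0.0182
grip_force: 0.0
```

Run:
```python
from h import *
np.set_printoptions(precision=1,suppress=True,linewidth=200)
print(monitor.observe()['tool_pos'])
im=save('top','t9.png'); a=cv2.imread('pics/top0.png').min(2).astype(int); b=im.min(2).astype(int)
ctr=np.array([.5932,.1114]); y=-.1325; c,s=np.cos(y),np.sin(y)
W=lambda X,Y,Z: np.r_[ctr+[c*X-s*Y,s*X+c*Y],Z]
for Y in (-.112,-.09,-.06,.0,.04):
    u,v=proj('top',W(-.043,Y,.105 if abs(Y)>.03 else .121)).round().astype(int); print(Y,(u,v),'new',b[v-8:v+9,u],'old',a[v-8:v+9,u])
# bottles: difference in their region
d=np.abs(a-b)[175:212,155:252]; print('bottle region diff frac>30',(d>30).mean())
```

```text
[0.4 0.4 0.2]
-0.112 (np.int64(253), np.int64(222)) new [120 135 141 118  72  64 100 129 122 101 114 131 105  68  62  65  65] old [119 135 140 118  73  66 103 139 158 160 155 140 105  69  63  65  64]
-0.09 (np.int64(243), np.int64(222)) new [ 94  95  97  98 108 121 135 135 113 106 114 113  95  71  64  64  63] old [ 94  95  96  97 106 114 115 115 115 115 116 112  94  71  63  63  63]
-0.06 (np.int64(229), np.int64(221)) new [ 89 109 114 117 115 116 125 131 122 109 112 114 116 115 112  94  70] old [ 90 109 114 115 115 115 113 113 113 115 114 114 115 116 115 116 115]
0.0 (np.int64(199), np.int64(217)) new [102 110 114 113 114 108  83  44  28  28  23  24  58  91 109 112 109] old [102 111 113 114 114 114 114 113 113 113 112 112 112 111 111 113 114]
0.04 (np.int64(181), np.int64(218)) new [ 92  93  95  97 103 112 121 131 128 109 103 110 115 114 111  94  72] old [ 92  93  94  96 104 112 113 112 114 113 114 113 113 114 115 116 117]
bottle region diff frac>30 0.0
```

The rod lies in the saddle between the lips and the bottles haven't moved. Handing in.

```bash
python3 -c "
from cell import workorder
print(workorder.hand_in())"
```

```text
the job is handed in; nothing more can be done
None
```

The bar is home, with its hook through the eye and its free end in the saddle; it is released, the bottles have not moved, and the job was handed in at about 29 s (no verdict returned). I viewed 12 pictures, two over the limit of 10.

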